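Pack the gourd pots in the bolted case

TASK

Pack the finished squat gourd pots for transport: with the thin knife's blade in the notch under its front edge, lever the case's cover up and swing it fully open, then stand every squat pot upright on the case's floor while the cover is open. Shut the cover, push the bolt fully home with its handle still upright, then turn the handle all the way down to lock it. Leave the knife lying on its felt mat again, and do not disturb the tall bottle gourd, the amber jar or the candlestick.

Things in the scene. Friction and masses are not known exactly. Their poses are not given: they have to be found in the camera images.
- case: fixed wooden case, 115 (x) x 275 (y) x 58 mm high, open inside (103 x 263 mm, walls 6 mm, floor top at z 8 mm). Origin: centre of underside; x away from the robot (hinge side), y left, z up. On its right a block 40 mm wide (x -50 to -10 mm), 64 mm high, y -137.5 to -225 mm, carries a barrel bolt under two brass straps (tops at z 83 mm, at y -144 and -219 mm).
- notch (a point): centre of the opening of the pry notch in the top of the case's front wall, right under the cover: 60 mm wide (y), 9 mm high (z 49 to 58 mm above the table), open through the 6 mm wall into the case. Axes as the case's.
- cover (a joint): hinge of the case's cover, rad: 0 shut, growing as its front edge rises, stop at 1.75 (a little past upright). Plain wooden plate 115 x 275 x 8 mm without a handle, flush all round, underside 58 mm above the table when shut; stiff hinge (about 3.5 N at the front edge), stays at any angle.
- cover_hinge (a point): middle of the cover's hinge line, on the top of the case's back wall (57.5 mm behind its centre, 58 mm above the table); the hinge line runs along the case's y.
- cover_edge (a point): middle of the cover's front edge, at half its thickness, 115 mm from the hinge line; moves with the cover.
- bolt (a joint): slide of the barrel bolt, m: 0 drawn back, 0.035 fully home, along the case's +y until its end lies over the cover in a brass keeper (17 mm above the cover's top). Steel rod 12 mm thick, axis at case x = -30 mm, 73 mm above the table. About 2 N moves it; it stays.
- bolt_handle (a joint): turn of the bolt's handle about the bolt's own axis, rad: 0 upright, growing as the handle goes down towards the case's -x (the robot); 1.5 is fully down, locked. Stays where it is left.
- handle_top (a point): top end of the bolt's handle, a steel pin 12 mm thick whose end stands 45 mm from the bolt's axis; at bolt 0 the handle stands at y = -195 mm of the case, at 0.035 at y = -160 mm.
- mat: fixed grey felt mat, 220 (x) x 100 (y) x 4 mm, the knife's place. Origin: centre of its underside, x along its length, z up.
- knife: thin pry knife lying flat: light wooden handle 100 mm long (x -65 to +35 mm), 16 mm wide (y), 15 mm high (z 0 to 15 mm), then a flat steel blade 65 mm long (x 35 to 100 mm), 24 mm wide, 3 mm thick, at z = 6 to 9 mm. Origin: underside of the handle near the centre of mass; x points to the blade's tip. 80 g.
- pot1: small squat lidded pot made of gourd, round, standing upright: 44 mm across at its widest (a straight band from 10 to 24 mm height), foot 34 mm across, 42 mm high including a 12 mm wide knob on top; about 60 g. Origin: centre of its underside, z up. There are three to five such pots in a run; the others are absent.
- pot2: small squat lidded pot made of gourd, round, standing upright: 44 mm across at its widest (a straight band from 10 to 24 mm height), foot 34 mm across, 42 mm high including a 12 mm wide knob on top; about 60 g. Origin: centre of its underside, z up. There are three to five such pots in a run; the others are absent.
- pot3: small squat lidded pot made of gourd, round, standing upright: 44 mm across at its widest (a straight band from 10 to 24 mm height), foot 34 mm across, 42 mm high including a 12 mm wide knob on top; about 60 g. Origin: centre of its underside, z up. There are three to five such pots in a run; the others are absent.
- pot4: small squat lidded pot made of gourd, round, standing upright: 44 mm across at its widest (a straight band from 10 to 24 mm height), foot 34 mm across, 42 mm high including a 12 mm wide knob on top; about 60 g. Origin: centre of its underside, z up. There are three to five such pots in a run; the others are absent.
- pot5: small squat lidded pot made of gourd, round, standing upright: 44 mm across at its widest (a straight band from 10 to 24 mm height), foot 34 mm across, 42 mm high including a 12 mm wide knob on top; about 60 g. Origin: centre of its underside, z up. There are three to five such pots in a run; the others are absent.
- bottle: bystander: tall waisted bottle gourd, 52 mm across, 94 mm high, standing among the pots. Origin: centre of its underside.
- varnish: bystander: closed amber jar, 52 mm across, 90 mm high, beyond the case. Origin: centre of its underside.
- candlestick: bystander: dark turned candlestick, 60 mm across at the foot, 80 mm high. Origin: centre of its underside.
Things that resemble listed ones, but are neither listed nor needed, are in the scene too. Leave any purple or yellow look-alike of the pot4 alone.

How it is judged:
By the outcome, as a careful person would: the job done as asked, in the order asked, and still so for the second after the job is handed in, with the robot touching nothing.
Of pot1, pot2, pot3, pot4, pot5 only 3 to 5 are there at a start; the rules pass over those that are not, and their reading is None.
At some moment in a run one of pot1, pot2, pot3, pot4, pot5, knife may be knocked a few centimetres aside while the robot is not near it.
It also fails if it takes over 208 s, if anything falls off the work surface, if the arm or the gripper's body presses on something with over 40 N, if the wrist force passes 120 N, or if a joint passes its speed limit or range.

ROBOT

A 7-joint arm with a two-finger parallel gripper is mounted at the origin on the work surface. World frame = base frame: x ahead of the robot, y to its left, z up, the work surface at z = 0. Lengths are in m, angles in rad, forces in N, time in s.
With the tool pointing down it reaches from about 0.425 to 0.825 m from the base axis. Payload 3.6 kg.
Tool frame: the origin (TCP) lies between the finger pads; the fingertips stand 19 mm ahead of it and the grasp point (between the pads) is the TCP; z points along the fingers, y is the line along which they close (so a half turn about z gives the same grasp; the last joint's range is limited). The gripper opens to 85 mm and grips with 20 to 120 N. Pads are 22 mm wide; open, the fingers measure 114 mm over their backs; the gripper's body (76 mm by 85 mm) begins 54 mm behind the grasp point. The pads swing forward as they close: fully open they stand 13 mm farther back than shut.
Start: joints at [-1.254, 0.615, -0.013, 1.423, 0.008, 1.103, -0.04], TCP at [0.219, 0.612, 0.25] pointing down, gripper open.
Joint ranges: [-3.12, 3.12], [-0.3, 2.06], [-1.34, 1.32], [0.26, 2.42], [-1.36, 4.5], [0.01, 1.98], [-2.84, 2.84]. Speed limits (rad/s): [2.79, 2.79, 3.14, 3.14, 3.14, 3.14, 3.14].

INTERFACE

Orientations are given as [roll, pitch, yaw] about the fixed x, y, z axes, in that order (R = Rz(yaw) Ry(pitch) Rx(roll)).
In Python, from cell import manip gives the robot as it stands. The module is installed in compiled form; this text tells all that it offers.
- The arm moves only by the tool drive_tool, never from a script. Its argument "steps" is a list of rows, each a list of 3 entries, a list of its own where there are three numbers: the shift along the world's x, y, z each as a share of 0.025 m, from -1 to 1, then the turn, a rotation vector about the world's x, y, z each as a share of 0.15 rad, from -1 to 1, then the closure, from -1 (fully open) to 1 (shut). A call has 1 to 20 rows; each row shifts and turns the commanded pose from where the row before left it; what a row does not reach is not made up. A row lasts 1/10 s, in which the tool goes at most 50 mm and 8.59 degrees, less where a joint would pass 70% of its speed; a pose out of reach is approached as far as the arm can. A call with a number of a shift or a turn outside -1 to 1 is refused whole. A call with a gripper value outside its range is refused whole. The fingers move at their own pace and stop on an object; "grip_force" is the grip in N (left out, the last holds). Time passes only in rows, so rows that do not move let the fingers close. It gives the time, the measured TCP pose, the force, the opening and the grip force at its end, in the units of the state.
- manip.get_state(): the state, without advancing time (a new reading comes with each control period).
- manip.capture(name): name is "side" or "top" or "wrist"; returns the picture (480x640x3 uint8, blue, green, red); there is no depth.
- manip.get_calibration(name): a dict with "mtx" (3x3 intrinsics, pixels), "T" (4x4, takes a point from camera to world coordinates). Camera axes: x right, y up, looking along -z (the intrinsics and any distortion apply to the point x, -y, -z); pixel columns grow to the right and rows downward; lengths in m; the calibration is good to about 2 mm. A picture is of the moment at which its call begins: read the wrist's pose just before it. get_calibration takes no time and is no camera call; for the wrist camera it gives the pose at the moment of the call.
- manip.hand_in(): hands the job in; it is judged then, once.
The state is a dict: "time": time; "joint_positions": joint angles; "dq": joint speeds; "effort": joint torques, N m; "eef_pos": TCP position; "ee_rot": TCP orientation; "wrist_force": force on the tool from outside, world axes, zero at the start; "torque": the same for the moment, N m; "gripper_width": opening from 0.0 (shut) to 1.0 (fully open); "gripper_force": force on a finger pad.
Only numpy, scipy, OpenCV 4.12 (cv2) and the standard library are available. Lean on these libraries where they do the work, as an engineer would, in place of code of your own. Each camera call takes 0.05 s, during which the arm holds its last target. There are 200 camera calls.

## Working session

There is one attempt and no reset: what is moved stays moved. The work goes in short steps, Python scripts to look and compute and a tool call to move; the robot and the scene stay as the last step left them, time stands still between calls to the robot, and variables do not carry over. Pictures are saved under pics/ and viewed, at most 14 in all, crops included, and the job is handed in when it is done.

Besides the shell and the picture viewer there is one more tool, called as name(argument=value, ...) on one line, values as JSON. drive_tool: Moves the arm, as the interface text tells. Shift numbers are shares of 0.025 m and turn numbers shares of 0.15 rad, none past 1 either way. Its arguments: {"type":"object","properties":{"steps":{"type":"array"},"grip_force":{"type":"number"}},"required":["steps"]}

```bash
mkdir -p pics; python3 - <<'E'
from cell import manip
import cv2,numpy as np
np.set_printoptions(precision=4,suppress=True)
for n in("top","side"):
    cv2.imwrite(f"pics/{n}0.png",manip.capture(n)); c=manip.get_calibration(n); print(n,c["mtx"],c["T"],c.keys())
print(manip.get_state())
E
```

```text
top [[510.1798   0.     314.9912]
 [  0.     510.1798 231.4909]
 [  0.       0.       1.    ]] [[ 0.0231  0.9975 -0.0668  0.4901]
 [-0.9997  0.0236  0.006   0.0427]
 [ 0.0075  0.0667  0.9977  1.1316]
 [ 0.      0.      0.      1.    ]] dict_keys(['mtx', 'T'])
side [[562.166    0.     318.5558]
 [  0.     562.166  238.9856]
 [  0.       0.       1.    ]] [[-0.9957  0.0577 -0.0727  0.4767]
 [-0.0925 -0.5468  0.8321  1.2383]
 [ 0.0083  0.8352  0.5498  0.8992]
 [ 0.      0.      0.      1.    ]] dict_keys(['mtx', 'T'])
{'time': 0.1, 'joint_positions': array([-1.2535,  0.6158, -0.0126,  1.4247,  0.0081,  1.1034, -0.0404]), 'dq': array([ 0.0009, -0.0032,  0.0006, -0.0034, -0.    ,  0.0002,  0.001 ]), 'effort': array([  0.001 , -47.0384,   0.2602, -17.1572,   0.0101,   0.0058,
        -0.    ]), 'eef_pos': array([0.2189, 0.6114, 0.2493]), 'ee_rot': array([-3.1393,  0.0001,  2.7979]), 'wrist_force': array([-0.3082,  0.7188, -0.0813]), 'torque': array([-0.0032, -0.0257, -0.0486]), 'gripper_force': 0.0, 'gripper_width': 0.9984299810816226}
```

View pics/top0.png

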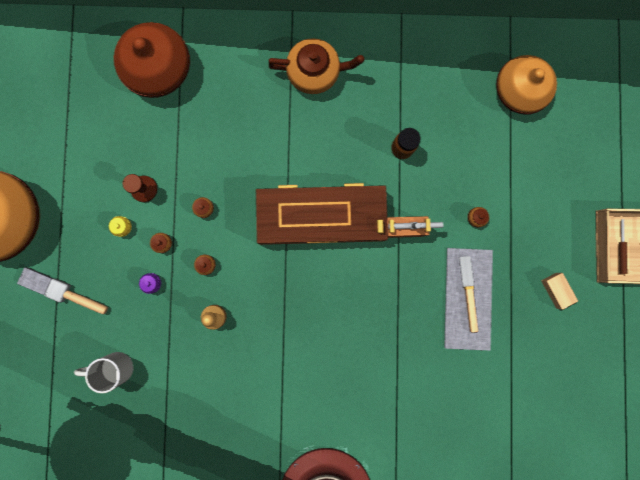

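View pics/side0.png

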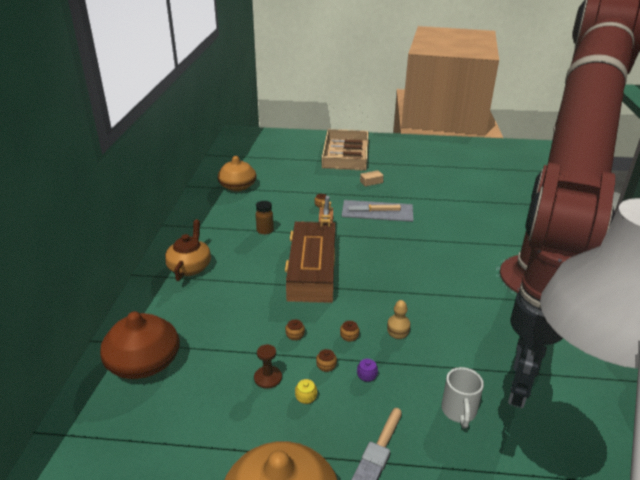

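Top view:
- The case is at (322,214), with the bolt at (410,226).
- The mat is at (469,300). The knife lies on it, tip (466,257), handle end (474,331).
- Brown squat pots are at (203,208), (161,243), (205,265) and (479,217), so there are four.
- Look-alikes to avoid for the pots: yellow pot (120,227), purple pot (150,284), candlestick (140,187), bottle (212,317), and the large pots at (152,60) and (527,84).
- Look-alikes to avoid for the knife: the scraper at (62,290) and the small tools in the tray at (622,245).

I choose the four small brown pots and the knife on the grey mat.

```bash
cat > h.py <<'E'
from cell import manip
import cv2,numpy as np
np.set_printoptions(precision=4,suppress=True)
def ray(c,uv):
    d=np.linalg.inv(c["mtx"])@[uv[0],uv[1],1]; d=d*[1,-1,-1]
    return c["T"][:3,3],c["T"][:3,:3]@d/np.linalg.norm(d)
def plane(c,uv,z):
    o,d=ray(c,uv); return o+d*(z-o[2])/d[2]
def tri(obs):   # [(calib,uv),...] -> point, residual
    A=0;b=0;R=[ray(*o) for o in obs]
    for o,d in R: P=np.eye(3)-np.outer(d,d); A=A+P; b=b+P@o
    p=np.linalg.solve(A,b); return p,max(np.linalg.norm((np.eye(3)-np.outer(d,d))@(p-o)) for o,d in R)
def proj(c,p):
    q=np.linalg.inv(c["T"])@np.r_[p,1]; q=c["mtx"]@[q[0],-q[1],-q[2]]; return q[:2]/q[2]
def blobs(m,lo=30,hi=10**5):
    n,l,s,ce=cv2.connectedComponentsWithStats(m.astype(np.uint8)); return [(ce[i],s[i]) for i in range(1,n) if lo<s[i][4]<hi],l
C={n:manip.get_calibration(n) for n in("top","side")}
E
python3 - <<'E'
from h import *
for n in("top","side"):
    im=cv2.imread(f"pics/{n}0.png"); hsv=cv2.cvtColor(im,cv2.COLOR_BGR2HSV)
    h,s,v=cv2.split(hsv); m=~((h>60)&(h<95)&(s>90))&(v>35)
    m=cv2.morphologyEx(m.astype(np.uint8),cv2.MORPH_OPEN,np.ones((3,3)))
    print(n)
    for ce,st in blobs(m,60,9000)[0]: print(ce.round(1),st,plane(C[n],ce,.017)[:2],hsv[int(ce[1]),int(ce[0])])
a=cv2.imread("pics/top0.png")
A=cv2.resize(a[175:345,240:510],None,fx=2.9,fy=2.9,interpolation=2)
cv2.imwrite("pics/c1.png",A[:490,:783])
E
```

```text
top
[150.7  58.6] [ 113   22   77   75 4524] [0.9433 0.4121] [  9 200 135]
[313.2  65.1] [ 268   38   97   56 2820] [0.9378 0.0486] [  8 178 103]
[526.6  83.7] [ 496   55   62   60 2877] [ 0.9077 -0.4302] [ 16 163 227]
[398.9 147.4] [391 137  24  17 159] [ 0.7559 -0.1456] [ 12 195  77]
[ 15.  214.5] [   0  171   37   90 2514] [0.5864 0.6921] [ 15 181 156]
[139.9 186.8] [122 174  36  29 721] [0.6541 0.4229] [  8 155 130]
[331.5 215.4] [ 255  182  189   63 8600] [0.601  0.0006] [  9 161 111]
[202.4 207.1] [191 197  23  21 386] [0.6126 0.2842] [  8 167  90]
[478.  216.8] [467 207  23  21 387] [ 0.6056 -0.3217] [  7 177  88]
[617.4 245.4] [ 595  208   45   77 3372] [ 0.5498 -0.6284] [ 16 114 195]
[119.6 226. ] [108 216  24  21 415] [0.5667 0.4631] [ 24 184 176]
[160.2 242.3] [149 232  23  21 389] [0.5331 0.373 ] [  5 190  59]
[468.3 298.9] [ 444  248   49  103 4747] [ 0.4258 -0.3008] [ 22  88 230]
[204.3 264.3] [193 254  23  21 386] [0.4876 0.2753] [  9 186  89]
[ 56.7 289.9] [  17  267   92   47 1475] [0.4248 0.592 ] [105   5 223]
[149.6 282.9] [138 273  24  21 397] [0.4444 0.3922] [138
[... 821 characters left out ...]
 [0.6128 0.2846] [ 13 176  90]
[349.2 330.5] [339 320  21  22 381] [0.4884 0.2754] [ 12 164  87]
[267.  367.8] [253 343  30  46 902] [0.656 0.408] [ 13 134  55]
[524.3 363.2] [513 345  26  38 582] [0.1094 0.3395] [103  26  69]
[325.9 360. ] [315 348  23  25 436] [0.5338 0.3729] [ 12 169  89]
[366.9 369.6] [356 358  23  24 442] [0.4454 0.3919] [137 154 146]
[461.9 394.8] [ 441  366   44   63 2015] [0.2534 0.441 ] [ 42   8 156]
[305.5 391.1] [294 378  24  27 522] [0.5678 0.4629] [ 28 178 213]
[515.6 393.2] [507 387  21  18 166] [0.1446 0.4261] [99 53 34]
[377.7 449.9] [ 351  407   51   73 1474] [0.4218 0.587 ] [ 98   6 161]
[281.2 463. ] [ 224  440  114   40 3356] [0.5924 0.6309] [ 16 172 176]
```

View pics/c1.png

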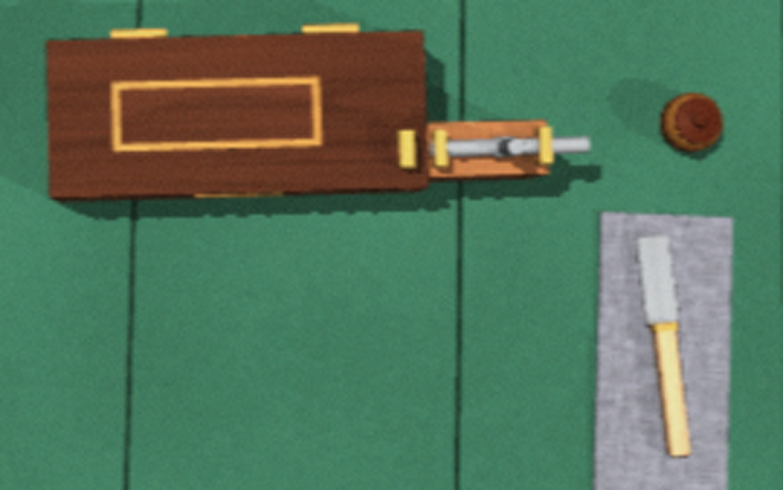

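The crop confirms the choice: the knife with its wooden handle and steel blade lies on the grey mat, tip (653,237), handle end (680,455). It also shows the case with its bolt at (510,147) and a brown pot at (692,122).

```bash
python3 - <<'E'
from h import *
c=C["top"]; f=lambda p:np.array(p)/2.9+[240,175]
co=[plane(c,f(p),.066) for p in[(47,41),(424,31),(427,188),(51,199)]]
for p in co: print(p[:2])
m=np.mean(co,0); e=co[0]+co[3]-co[1]-co[2]; print("case",m[:2],"yaw",np.arctan2(e[1],e[0])-np.pi/2, [np.linalg.norm(co[i]-co[i-1]) for i in range(4)])
k=[plane(c,f(p),z) for p,z in[((653,237),.0115),((665,325),.0115),((678,456),.0115)]]
print("knife",[x[:2] for x in k],np.arctan2(*(k[0]-k[2])[1::-1]), k[0]-k[2])
print("mat",[plane(c,f(p),.004)[:2] for p in[(601,212),(733,217)]])
E
```

```text
[0.6478 0.162 ]
[ 0.6618 -0.1115]
[ 0.5476 -0.1153]
[0.5333 0.1556]
case [0.5976 0.0227] yaw 0.05189765470875707 [np.float64(0.11472386294903292), np.float64(0.27389255384699135), np.float64(0.1142714807887162), np.float64(0.271249857340777)]
knife [array([ 0.5174, -0.2953]), array([ 0.4512, -0.3046]), array([ 0.3536, -0.3147])] 0.11772806919071363 [0.1638 0.0194 0.    ]
mat [array([ 0.5357, -0.2577]), array([ 0.5343, -0.3588])]
```

drive_tool(steps=[[[0.6,-1,0],[0,0,-1],-1],[[0.6,-1,0],[0,0,-1],-1],[[0.6,-1,0],[0,0,-1],-1],[[0.6,-1,0],[0,0,-1],-1],[[0.6,-1,0],[0,0,-1],-1],[[0.6,-1,0],[0,0,-1],-1],[[0.6,-1,0],[0,0,-1],-1],[[0.6,-1,0],[0,0,-1],-1],[[0.6,-1,0],[0,0,-1],-1],[[0.6,-1,0],[0,0,-1],-1],[[0.6,-1,0],[0,0,-1],-1],[[0.6,-1,0],[0,0,-1],-1],[[0.6,-1,0],[0,0,-1],-1],[[0.6,-1,0],[0,0,-1],-1],[[0.6,-1,0],[0,0,-1],-1],[[0.6,-1,0],[0,0,-1],-1],[[0.6,-1,0],[0,0,-1],-1],[[0,-1,0],[0,0,-1],-1],[[0,-1,0],[0,0,0],-1],[[0,-1,0],[0,0,0],-1]])

```text
time: 2.1
eef_pos: [0.4737, 0.1111, 0.2498]
ee_rot: [3.141, 0.001, 0.098]
wrist_force: [0.2, 0.7, 0.9]
gripper_width: 0.997
gripper_force: 0.0
```

```bash
cat >> h.py <<'E'
import pickle
def snap(n,name):
    c=manip.get_calibration(n); im=manip.capture(n); cv2.imwrite(f"pics/{name}.png",im); pickle.dump(c,open(f"pics/{name}.pkl","wb")); return im,c
def load(name): return cv2.imread(f"pics/{name}.png"),pickle.load(open(f"pics/{name}.pkl","rb"))
E
python3 - <<'E'
from h import *
im,c=snap("wrist","w1"); print(c["mtx"],c["T"],manip.get_state()["eef_pos"])
E
```

```text
[[365.2859   0.     321.7417]
 [  0.     365.2859 236.5779]
 [  0.       0.       1.    ]] [[ 0.0981  0.9581  0.2691  0.5423]
 [-0.9952  0.0942  0.0273  0.1182]
 [ 0.0008 -0.2705  0.9627  0.3745]
 [ 0.      0.      0.      1.    ]] [0.4736 0.1055 0.2505]
```

drive_tool(steps=[[[0,-1,0],[0,0,0],-1],[[0,-1,0],[0,0,0],-1],[[0,-1,0],[0,0,0],-1],[[0,-1,0],[0,0,0],-1],[[0,-1,0],[0,0,0],-1],[[0,-1,0],[0,0,0],-1],[[0,-1,0],[0,0,0],-1],[[0,-1,0],[0,0,0],-1],[[0,-1,0],[0,0,0],-1],[[0,-1,0],[0,0,0],-1],[[-0.4,-1,0],[0,0,0],-1],[[-0.4,-1,0],[0,0,0],-1],[[-0.4,-1,0],[0,0,0],-1],[[-0.4,-1,0],[0,0,0],-1],[[-0.4,-1,0],[0,0,0.1],-1],[[0,-1,0],[0,0,0],-1],[[0,-0.7,0],[0,0,0],-1],[[0,0,0],[0,0,0],-1],[[0,0,0],[0,0,0],-1]])

```text
time: 4.05
eef_pos: [0.424, -0.3047, 0.2498]
ee_rot: [-3.14, 0.001, 0.113]
wrist_force: [-0.6, 0.0, 0.4]
gripper_width: 0.997
gripper_force: 0.0
```

```bash
python3 - <<'E'
from h import *
im,c=snap("wrist","w2"); a,_=load("w1")
cv2.imwrite("pics/w12.png",cv2.resize(np.hstack([a,im]),(800,300)))
E
```

```text
(no output)
```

View pics/w12.png

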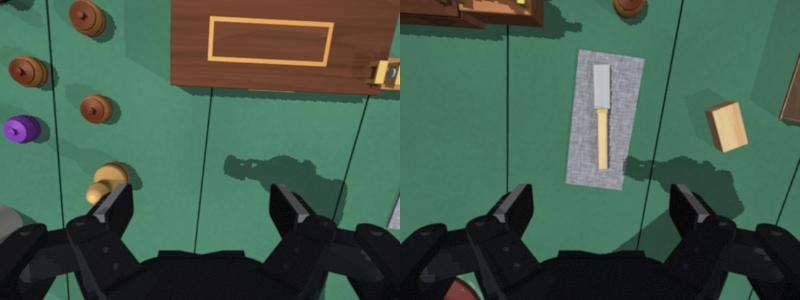

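Left half (w1): the case front edge runs from (170,87) to (385,95), with the pots to its left. Right half (w2): the knife lies on its mat, blade tip (601,65), handle end (603,168). The loose wood block at (727,125) is clear of the path.

```bash
python3 - <<'E'
from h import *
def ends(im,roi):
    x0,y0,x1,y1=roi; hsv=cv2.cvtColor(im,cv2.COLOR_BGR2HSV)[y0:y1,x0:x1].astype(int)
    m=((hsv[...,0]>8)&(hsv[...,0]<32)&(hsv[...,1]>70)&(hsv[...,2]>130)).astype(np.uint8)
    n,l,s,ce=cv2.connectedComponentsWithStats(m); i=1+np.argmax(s[1:,4])
    pts=np.argwhere(l==i)[:,::-1].astype(np.float32)+[x0,y0]
    ctr=pts.mean(0); d=np.linalg.svd(pts-ctr,full_matrices=False)[2][0]; d*=-np.sign(d[1]); t=(pts-ctr)@d
    return ctr+d*t.max(),ctr+d*t.min(),len(pts)
t=cv2.imread("pics/top0.png"); w,cw=load("w2")
a=ends(t,(447,252,490,345)); b=ends(w,(280,70,380,290)); print(a,b)
for i in(0,1): print(tri([(C["top"],a[i]),(cw,b[i])]),plane(cw,b[i],.0155)[:2],plane(C["top"],a[i],.0155)[:2])
p,q=[plane(cw,b[i],.0155) for i in(0,1)]; d=p-q; print(np.arctan2(d[1],d[0]),np.linalg.norm(d),"grip",p-d/np.linalg.norm(d)*.022, manip.get_state()["eef_pos"])
E
```

```text
(array([468.6789, 285.6899]), array([473.9638, 331.3514]), 350) (array([323.288, 173.936]), array([324.1324, 270.034 ]), 1513)
(array([ 0.4548, -0.3023,  0.0139]), np.float64(0.0005588963626102272)) [ 0.4555 -0.3022] [ 0.4543 -0.302 ]
(array([ 0.3557, -0.3145,  0.0133]), np.float64(3.801140617699552e-05)) [ 0.3565 -0.3144] [ 0.356  -0.3138]
0.12296981432783873 0.09977740148873575 grip [ 0.4337 -0.3049  0.0155] [ 0.4243 -0.3041  0.2498]
```

drive_tool(steps=[[[0.36,-0.04,-1],[0,0,0.05],-1],[[0,0,-1],[0,0,0],-1],[[0,0,-1],[0,0,0],-1],[[0,0,-1],[0,0,0],-1],[[0,0,-1],[0,0,0],-1],[[0,0,-1],[0,0,0],-0.5],[[0,0,-1],[0,0,0],-0.5],[[0,0,-1],[0,0,0],-0.5],[[0,0,-0.6],[0,0,0],-0.5],[[0,0,-0.4],[0,0,0],-0.5],[[0,0,0],[0,0,0],1],[[0,0,0],[0,0,0],1],[[0,0,0],[0,0,0],1],[[0,0,0],[0,0,0],1],[[0,0,0],[0,0,0],1]], grip_force=110)

```text
time: 5.6
eef_pos: [0.4337, -0.3069, 0.0267]
ee_rot: [3.141, -0.002, 0.12]
wrist_force: [-0.3, 1.1, 6.6]
gripper_width: 0.149
gripper_force: 108.6
```

drive_tool(steps=[[[0,0,0.5],[0,0,0],1],[[0,0,1],[0,0,0],1],[[0,0,1],[0,0,0],1],[[0,0,1],[0,0,-0.15],1],[[0,1,0.5],[0,0,-0.15],1],[[0,1,0],[0,0,-0.15],1],[[0,1,0],[0,0,0],1],[[0,1,0],[0,0,0],1],[[0,1,0],[0,0,0],1],[[0,1,0],[0,0,0],1],[[0,1,0],[0,0,0],1],[[0,1,0],[0,0,0],1],[[0,1,0],[0,0,0],1],[[0,1,0],[0,0,0],1],[[0,1,0],[0,0,0],1],[[0,1,0],[0,0,0],1],[[0,0.84,0],[0,0,0],1],[[-0.6,0,0],[0,0,0],1],[[0,0,0],[0,0,0],1],[[0,0,0],[0,0,0],1]])

```text
time: 7.6
eef_pos: [0.4185, 0.0141, 0.1259]
ee_rot: [-3.142, -0.001, 0.052]
wrist_force: [0.0, -0.4, -0.7]
gripper_width: 0.151
gripper_force: 107.9
```

```bash
python3 - <<'E'
from h import *
im,c=snap("wrist","w3"); s=manip.get_state(); print(s["eef_pos"],s["ee_rot"],s["gripper_width"],s["wrist_force"])
si,_=snap("side","s3")
cv2.imwrite("pics/v3.png",np.hstack([im[:400,:],np.zeros((400,0,3),np.uint8)]))
b=cv2.resize(si[180:330,260:500],(640,400)); cv2.imwrite("pics/v3.png",cv2.resize(np.vstack([im[:400],b]),(480,600)))
E
```

```text
[0.4189 0.0139 0.1259] [ 3.1413 -0.0019  0.0519] 0.14997628101498964 [ 0.2497 -0.7074 -1.1366]
```

View pics/v3.png

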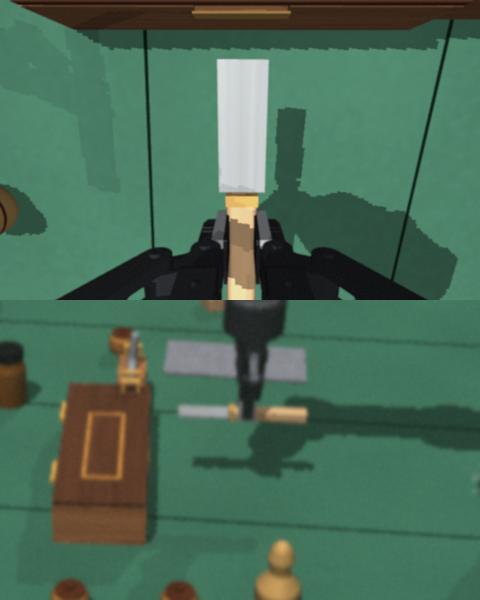

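The knife is held straight: blade tip at (243,60), notch centre at (240,12) in the upper view, and the blade level in the side view at (178,410).

```bash
python3 - <<'E'
from h import *
im,c=load("w3")
print("tip",tri([(c,(324,80)),(C["side"],(349.3,235))]))
hsv=cv2.cvtColor(im,cv2.COLOR_BGR2HSV).astype(int)
g=im[:,:,1][0:40,230:410].astype(int); 
hs=hsv[0:30,230:410]; m=(hs[...,0]>12)&(hs[...,0]<28)&(hs[...,2]>110); p=np.argwhere(m); print("notch px",p.min(0)+[0,230],p.max(0)+[0,230],p.mean(0)+[0,230])
for uv in[(p[:,1].min()+230,17),(p[:,1].max()+231,17),(p[:,1].mean()+230,p[:,0].mean())]:print(plane(c,uv,.0535))
# blade edges
for r in(90,150,240):
    row=hsv[r,250:400]; xs=np.where((row[:,1]<40)&(row[:,2]>150))[0]+250; print(r,xs.min(),xs.max(),plane(c,((xs.min()+xs.max())/2,r),.111))
E
```

```text
tip (array([0.5048, 0.0182, 0.111 ]), np.float64(0.0010263098093470158))
notch px [  9 256] [ 17 387] [ 14.4735 321.7755]
[0.5399 0.0523 0.0535]
[ 0.5432 -0.011   0.0535]
[0.5426 0.0208 0.0535]
90 289 357 [0.5025 0.0183 0.111 ]
150 290 355 [0.4817 0.0174 0.111 ]
240 292 353 [0.4468 0.0156 0.111 ]
```

drive_tool(steps=[[[0,0,-1],[0,0,0],1],[[0,0,-1],[0,0,0],1],[[0,0.04,-0.3],[0,0,0],1],[[0,0,0],[0,0,0],1],[[0.6,0.03,0],[0,0,0],1],[[0.6,0.03,0],[0,0,0],1],[[0,0,0],[0,0,0],1]])

```text
time: 8.4
eef_pos: [0.4513, 0.0167, 0.0689]
ee_rot: [3.14, -0.005, 0.054]
wrist_force: [-0.4, 0.3, -0.1]
gripper_width: 0.149
gripper_force: 107.9
```

```bash
python3 - <<'E'
from h import *
im,c=snap("wrist","w4"); s=manip.get_state(); print(s["eef_pos"],s["ee_rot"],s["wrist_force"])
E
```

```text
[0.4493 0.0168 0.0686] [ 3.1411 -0.0026  0.0533] [0.5646 0.7475 0.1796]
```

drive_tool(steps=[[[0.3,0.01,0],[0,0,0],1],[[0.3,0.01,0],[0,0,0],1],[[0.3,0.02,0],[0,0,0],1],[[0,0,0],[0,0,0],1]])

```text
time: 8.85
eef_pos: [0.4721, 0.018, 0.0679]
ee_rot: [3.141, -0.002, 0.054]
wrist_force: [-0.9, 0.0, -0.6]
gripper_width: 0.149
gripper_force: 107.9
```

drive_tool(steps=[[[0.28,0.015,0],[0,0,0],1],[[0.28,0.015,0],[0,0,0],1],[[0,0,0],[0,0,0],1],[[0,0,0.16],[0,0,0],1],[[0.03,0,0.42],[0,0,0],1],[[0.08,0,0.42],[0,0,0],1],[[0.13,0.01,0.4],[0,0,0],1],[[0.18,0.01,0.38],[0,0,0],1],[[0,0,0],[0,0,0],1]])

```text
time: 9.75
eef_pos: [0.4956, 0.0192, 0.1136]
ee_rot: [-3.141, -0.002, 0.053]
wrist_force: [-2.1, -0.4, -1.7]
gripper_width: 0.15
gripper_force: 108.0
```

```bash
python3 - <<'E'
from h import *
im,c=snap("wrist","w5"); s=manip.get_state(); print(s["eef_pos"],s["ee_rot"],s["wrist_force"],s["torque"])
si,_=snap("side","s5"); b=cv2.resize(si[160:310,240:480],(640,400)); cv2.imwrite("pics/v5.png",cv2.resize(np.vstack([im[:400],b]),(480,600)))
E
```

```text
[0.4958 0.0192 0.1132] [ 3.1416 -0.0022  0.053 ] [-1.352   0.1071 -1.7314] [-0.0382  0.2001  0.013 ]
```

View pics/v5.png

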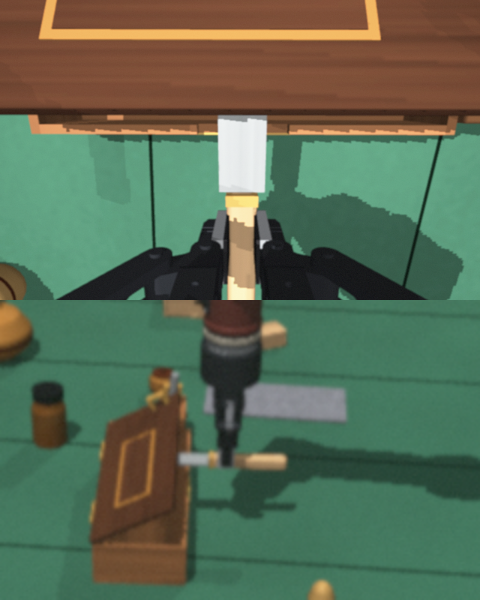

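The cover is rising. In the lower view its front edge is at (165,455), the case interior shows, and the blade under the edge at (190,458) is still level. I'll follow the arc on.

drive_tool(steps=[[[0.23,0.01,0.36],[0,0,0],1],[[0.27,0.01,0.33],[0,0,0],1],[[0.31,0.02,0.29],[0,0,0],1],[[0.34,0.02,0.25],[0,0,0],1],[[0.37,0.02,0.21],[0,0,0],1],[[0.39,0.02,0.16],[0,0,0],1],[[0.41,0.02,0.11],[0,0,0],1],[[0.42,0.02,0.06],[0,0,0],1],[[0.42,0.02,0],[0,0,0],1],[[0.42,0.02,-0.05],[0,0,0],1],[[0,0,0],[0,0,0],1]])

```text
time: 10.95
eef_pos: [0.5857, 0.0238, 0.1549]
ee_rot: [3.141, -0.0, 0.054]
wrist_force: [-2.5, 0.4, -0.8]
gripper_width: 0.149
gripper_force: 108.2
```

```bash
python3 - <<'E'
from h import *
im,c=snap("wrist","w6"); s=manip.get_state(); print(s["eef_pos"],s["ee_rot"],s["wrist_force"],s["torque"])
si,_=snap("side","s6"); b=cv2.resize(si[140:310,210:480],(640,400)); cv2.imwrite("pics/v6.png",cv2.resize(np.vstack([im[:400],b]),(480,600)))
E
```

```text
[0.5857 0.0238 0.155 ] [ 3.1411 -0.0015  0.0532] [-1.1367 -0.2827 -0.6166] [-0.0236  0.2194  0.0516]
```

View pics/v6.png

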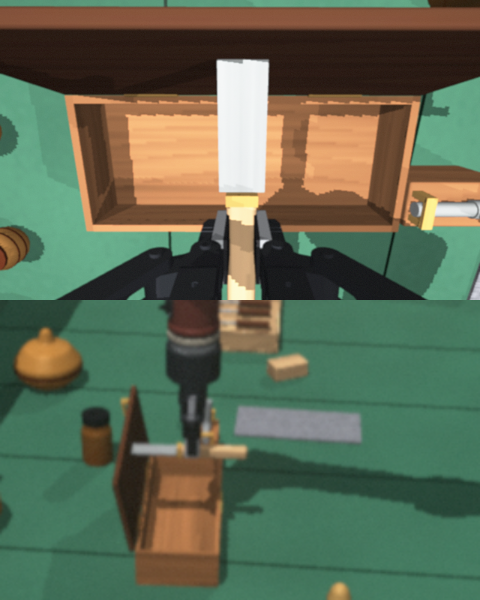

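The cover stands just about upright, with its top edge at (135,390) in the lower view. I'll push on to the stop.

drive_tool(steps=[[[0.3,0.015,-0.03],[0,0,0],1],[[0.3,0.015,-0.03],[0,0,0],1],[[0.2,0.01,-0.03],[0,0,0],1],[[0,0,0],[0,0,0],1]])

```text
time: 11.45
eef_pos: [0.5871, 0.0238, 0.1486]
ee_rot: [-3.135, 0.042, 0.05]
wrist_force: [-32.3, -0.2, 7.5]
gripper_width: 0.152
gripper_force: 109.8
```

drive_tool(steps=[[[-0.5,0,0],[0,0,0],1],[[-0.7,0,0],[0,0,0],1],[[-1,0,0],[0,0,0],1],[[-1,0,0],[0,0,0],1],[[-1,0,0],[0,0,0],1],[[-1,0,0],[0,0,0],1],[[-1,0,0],[0,0,0],1],[[0,-1,0],[0,0,0.1],1],[[0,-1,0],[0,0,0.1],1],[[0,-1,0],[0,0,0.1],1],[[0,-1,0],[0,0,0.1],1],[[0,-1,0],[0,0,0],1],[[0,-1,0],[0,0,0],1],[[0,-1,0],[0,0,0],1],[[0,-1,0],[0,0,0],1],[[0,-1,0],[0,0,0],1],[[0,-1,0],[0,0,0],1],[[0,-1,0],[0,0,0],1],[[0,-1,0],[0,0,0],1],[[0,0,0],[0,0,0],1]])

```text
time: 13.45
eef_pos: [0.4502, -0.2813, 0.1545]
ee_rot: [3.133, -0.004, 0.107]
wrist_force: [-0.4, -0.6, -0.8]
gripper_width: 0.148
gripper_force: 108.8
```

```bash
python3 - <<'E'
from h import *
s=manip.get_state(); print(s["eef_pos"],s["ee_rot"],s["wrist_force"],s["torque"])
im,c=snap("wrist","w7"); si,_=snap("side","s7"); snap("top","t7"); b=cv2.resize(si[140:310,210:480],(640,400)); cv2.imwrite("pics/v7.png",cv2.resize(np.vstack([im[:400],b]),(480,600)))
E
```

```text
[ 0.4502 -0.2813  0.1545] [ 3.1332 -0.0038  0.1067] [-0.4073 -0.6207 -0.8007] [ 0.0476  0.0553 -0.0058]
```

View pics/v7.png

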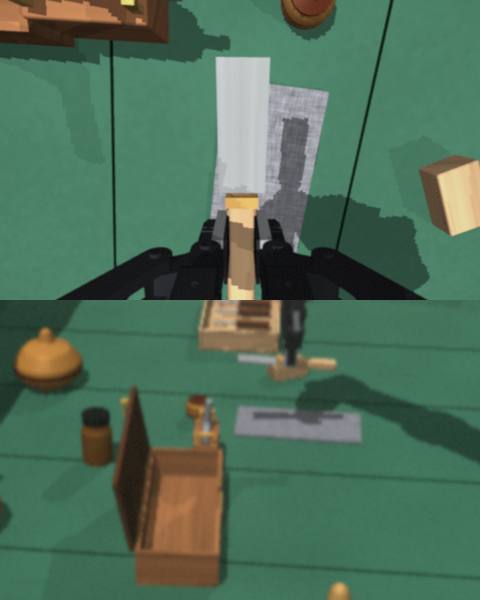

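drive_tool(steps=[[[-0.66,-1,0],[0.05,0,0.1],1],[[0,-0.03,-1],[0,0,0],1],[[0,0,-1],[0,0,0],1],[[0,0,-1],[0,0,0],1],[[0,0,-1],[0,0,0],1],[[0,0,-0.6],[0,0,0],1],[[0,0,-0.4],[0,0,0],1],[[0,0,-0.06],[0,0,0],1],[[0,0,0],[0,0,0],1]])

```text
time: 14.5
eef_pos: [0.434, -0.2992, 0.0274]
ee_rot: [-3.131, -0.003, 0.129]
wrist_force: [-1.0, 2.6, 7.6]
gripper_width: 0.148
gripper_force: 110.1
```

drive_tool(steps=[[[0,0,0],[0,0,0],-0.3],[[0,0,0],[0,0,0],-0.3],[[0,0,0],[0,0,0],-0.3],[[0,0,0.5],[0,0,0],-0.3],[[0,0,1],[0,0,1],-1],[[0,0,1],[0,0,1],-1],[[0,0,1],[0,0,1],-1],[[0,0,1],[0,0,1],-1],[[0.5,-0.2,1],[0,0,1],-1],[[1,-0.2,0],[0,0,1],-1],[[1,-0.1,0],[0,0,1],-1],[[1,0,0],[0,0,1],-1],[[0,0,0],[0,0,1],-1],[[0,0,0],[0,0,0.9],-1],[[0,0,0],[0,0,0],-1],[[0,0,0],[0,0,0],-1]])

```text
time: 16.1
eef_pos: [0.5202, -0.3139, 0.1646]
ee_rot: [-3.134, -0.0, 1.609]
wrist_force: [-0.0, 0.2, 0.1]
gripper_width: 1.002
gripper_force: 0.0
```

```bash
cat >> h.py <<'E'
def find_pots(im,c,z=.017,lo=60,hi=20000):
    h,s,v=cv2.split(cv2.cvtColor(im,cv2.COLOR_BGR2HSV)); m=~((h>55)&(h<100)&(s>70))&(v>35)
    m=cv2.morphologyEx(m.astype(np.uint8),cv2.MORPH_OPEN,np.ones((3,3)))
    return [(ce.round(1),st[2:],plane(c,ce,z)[:2]) for ce,st in blobs(m,lo,hi)[0]]
E
python3 - <<'E'
from h import *
s=manip.get_state(); print(s["eef_pos"],s["ee_rot"],s["gripper_width"])
im,c=snap("wrist","w8"); t,_=snap("top","t8")
for b in find_pots(im,c,lo=500): print("w",*b)
for b in find_pots(t,C["top"],lo=250,hi=460): print("t",*b)
cv2.imwrite("pics/v8.png",cv2.resize(np.hstack([im,cv2.resize(t[160:360,100:500],(960,480))]),(800,240)))
E
```

```text
[ 0.5202 -0.3139  0.1646] [-3.1341 -0.0004  1.6093] 1.0021749935374338
w [433.1  41.7] [  95  108 7448] [ 0.5895 -0.1826]
w [436.3 241.4] [  63   60 2985] [ 0.6088 -0.3218]
w [173.1 324.7] [  54   63 1077] [ 0.3992 -0.4028]
w [470.4 324.8] [  54   63 1071] [ 0.6457 -0.3922]
w [241.6 401.1] [  62   39 1172] [ 0.4548 -0.476 ]
w [511.5 432.1] [  84   97 1613] [ 0.6986 -0.4981]
w [ 97.6 413.6] [  69   50 2277] [ 0.3246 -0.4952]
t [202.4 207.1] [ 22  21 373] [0.6126 0.2841]
t [478.1 216.8] [ 22  21 368] [ 0.6055 -0.3218]
t [119.6 226. ] [ 24  21 404] [0.5668 0.463 ]
t [160.5 242.5] [ 23  20 374] [0.5327 0.3723]
t [204.4 264.3] [ 22  21 372] [0.4875 0.275 ]
t [149.6 282.9] [ 22  21 373] [0.4445 0.3922]
```

View pics/v8.png

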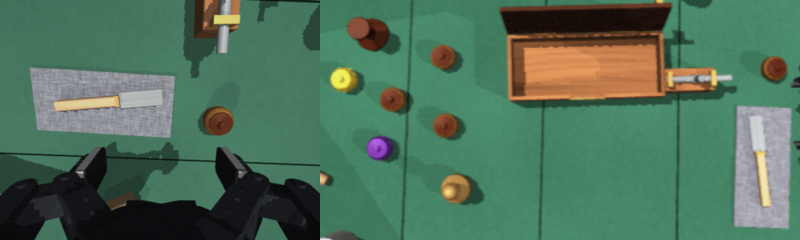

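The knife lies back on its mat at (110,102) in the left view. The pots have not moved, and the nearest is at (219,121). I'll pick that one first.

drive_tool(steps=[[[1,-0.1,0],[0,-0.05,0.08],-1],[[1,-0.1,0],[0,0,0],-1],[[1,-0.1,-0.5],[0,0,0],-1],[[0.45,-0.02,-1],[0,0,0],-1],[[0,0,-1],[0,0,0],-1],[[0,0,-1],[0,0,0],-1],[[0,0,-1],[0,0,0],-1],[[0,0,-0.7],[0,0,0],-1],[[0,0,-0.5],[0,0,0],-1],[[0,0,0],[0,0,0],-1]], grip_force=40)

```text
time: 17.2
eef_pos: [0.6058, -0.3209, 0.0197]
ee_rot: [-3.138, -0.002, 1.624]
wrist_force: [-0.0, -1.0, -0.6]
gripper_width: 1.001
gripper_force: 0.0
```

drive_tool(steps=[[[0,0,0.1],[0,0,0],0],[[0,0,0],[0,0,0],0.3],[[0,0,0],[0,0,0],0.3],[[0,0,0],[0,0,0],0.3],[[0,0,0.5],[0,0,0],0.3],[[0,0,1],[0,0,0],0.3],[[0,0,1],[0,0,0],0.3],[[0,0,1],[0,0,0],0.3],[[0,0,1],[0,0,0],0.3],[[0,0,1],[0,0,0],0.3],[[0,0,1],[0,0,0],0.3],[[0,0,0.5],[0,0,0],0.3]])

```text
time: 18.4
eef_pos: [0.6075, -0.3221, 0.2025]
ee_rot: [3.138, 0.002, 1.625]
wrist_force: [-0.0, -0.1, -0.5]
gripper_width: 0.493
gripper_force: 40.8
```

drive_tool(steps=[[[0,1,0],[0,0,0],0.3],[[0,1,0],[0,0,0],0.3],[[0,1,0],[0,0,0],0.3],[[0,1,0],[0,0,0],0.3],[[0,1,0],[0,0,0],0.3],[[0,1,0],[0,0,0],0.3],[[0,1,0],[0,0,0],0.3],[[0,1,0],[0,0,0],0.3],[[-0.1,1,0],[0,0,0],0.3],[[-0.1,1,0],[0,0,0],0.3],[[0,0.53,0],[0,0,0],0.3],[[0,0,0],[0,0,0],0.3],[[0,0,0],[0,0,0],0.3]])

```text
time: 19.7
eef_pos: [0.6018, -0.0597, 0.1991]
ee_rot: [-3.141, 0.001, 1.624]
wrist_force: [0.6, -1.4, -0.7]
gripper_width: 0.492
gripper_force: 40.8
```

```bash
python3 - <<'E'
from h import *
s=manip.get_state(); print(s["eef_pos"],s["ee_rot"])
im,c=snap("wrist","w9"); t,_=load("t8")
a=cv2.resize(t[160:225,240:400],(640,260),interpolation=2)
cv2.imwrite("pics/v9.png",cv2.resize(np.vstack([im[:400],a]),(582,600)))
E
```

```text
[ 0.6018 -0.0597  0.1991] [-3.1415  0.001   1.6239]
```

View pics/v9.png

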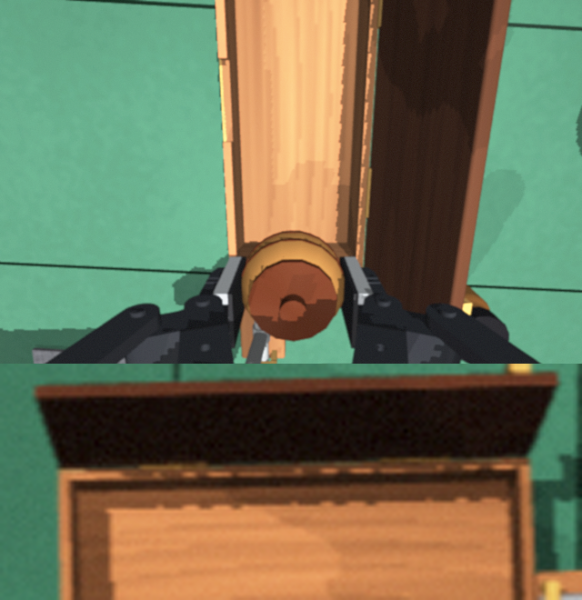

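The view shows the pot held between the fingers at (291,290), over the right end of the case. The front wall runs from (216,0) to (231,250), and the back wall's inner edge from (368,0) to (357,250).

```bash
python3 - <<'E'
from h import *
im,c=load("w9"); k=582/640
for p in[(216,0),(231,250),(229,0),(240,250),(368,0),(357,250)]: print(p,plane(c,np.array(p)/k,.058))
# rim corners in top crop (scale 4*.909)
for p in[(60,467),(530,458)]: print(plane(C["top"],(p[0]/k/4+240,(p[1]-364)/k/4+160),.058))
E
```

```text
(216, 0) [0.5405 0.0883 0.058 ]
(231, 250) [ 0.5517 -0.0995  0.058 ]
(229, 0) [0.5496 0.0888 0.058 ]
(240, 250) [ 0.5594 -0.0991  0.058 ]
(368, 0) [0.6472 0.094  0.058 ]
(357, 250) [ 0.6594 -0.0937  0.058 ]
[0.6508 0.1623 0.058 ]
[ 0.6627 -0.1116  0.058 ]
```

drive_tool(steps=[[[0.1,0,-1],[0,0,0],0.3],[[0,0,-1],[0,0,0],0.3],[[0,0,-1],[0,0,0],0.3],[[0,0,-1],[0,0,0],0.3],[[0,0,-1],[0,0,0],0.3],[[0,0,-1],[0,0,0],0.3],[[0,0,-0.5],[0,0,0],0.3],[[0,0,-0.15],[0,0,0],0.3],[[0,0,0],[0,0,0],0.3]])

```text
time: 20.65
eef_pos: [0.6041, -0.0604, 0.0334]
ee_rot: [-3.141, 0.001, 1.622]
wrist_force: [-2.9, -1.7, -1.2]
gripper_width: 0.492
gripper_force: 41.4
```

drive_tool(steps=[[[0,0,-0.1],[0,0,0],0.3],[[0,0,0],[0,0,0],-0.15],[[0,0,0],[0,0,0],-0.3],[[0,0,0],[0,0,0],-0.3],[[0,0,0.5],[0,0,0],-0.3],[[0,0,1],[0,0,0],-0.3],[[0,0,1],[0,0,0],-0.3],[[0,0,1],[0,0,0],-0.3],[[0,0,1],[0,0,0],-0.5],[[0,0,1],[0,0,0],-1],[[0,1,0.5],[0,0,0],-1],[[0,1,0],[0,0,0],-1],[[0,1,0],[0,0,0],-1],[[-0.2,1,0],[0,0,0],-1],[[-0.2,1,0],[0,0,0],-1],[[-0.2,1,0],[0,0,0],-1],[[-0.2,1,0],[0,0,0],-1],[[-0.2,1,0],[0,0,0],-1],[[-0.2,1,0],[0,0,0],-1],[[-0.2,1,0],[0,0,0],-1]])

```text
time: 22.65
eef_pos: [0.5702, 0.1935, 0.1815]
ee_rot: [3.138, -0.002, 1.626]
wrist_force: [-0.0, -0.3, 0.1]
gripper_width: 1.002
gripper_force: 0.0
```

```bash
python3 - <<'E'
from h import *
s=manip.get_state(); print(s["eef_pos"],s["ee_rot"])
im,c=snap("wrist","w10"); t,_=snap("top","t10"); si,_=snap("side","s10")
for b in find_pots(t,C["top"],lo=200,hi=500): print("t",*b)
for b in find_pots(si,C["side"],lo=300,hi=500): print("s",*b)
for b in find_pots(im,c,lo=1500): print("w",*b)
E
```

```text
[0.5702 0.1935 0.1815] [ 3.1382 -0.0018  1.6256]
t [399.9 148.9] [ 23  23 205] [ 0.7526 -0.1478]
t [119.6 225.9] [ 24  21 403] [0.5668 0.4631]
s [371.3 177.7] [ 24  17 334] [ 0.4489 -0.496 ]
s [264.1 222. ] [ 19  25 403] [ 0.7638 -0.1717]
s [294.6 329.4] [ 20  22 364] [0.6132 0.2843]
s [349.3 330.6] [ 20  22 360] [0.4881 0.2755]
s [326.  360.1] [ 21  23 409] [0.5337 0.3731]
s [367.  369.6] [ 21  24 419] [0.4452 0.3919]
s [305.7 391. ] [ 24  26 489] [0.5675 0.4628]
w [386.3 106.7] [  63   66 3261] [0.6148 0.2848]
w [216.9 109.8] [  65   66 3322] [0.4881 0.2756]
w [ 55.5 134.9] [ 113   76 6684] [0.3651 0.2507]
w [511.5 431.6] [  81  108 2028] [ 0.766 -0.004]
w [100.3 415.4] [  81   56 3039] [ 0.3717 -0.0059]
```

drive_tool(steps=[[[0.6,1,0],[0,0,0],-1],[[0.6,1,0],[0,0,0],-1],[[0.5,1,0],[0,0,0],-1],[[0,0.66,-1],[0,0,0],-1],[[0,0,-1],[0,0,0],-1],[[0,0,-1],[0,0,0],-1],[[0,0,-1],[0,0,0],-1],[[0,0,-1],[0,0,0],-1],[[0,0,-0.7],[0,0,0],-1],[[0,0,-0.6],[0,0,0],-1],[[0,0,0],[0,0,0],-1]])

```text
time: 23.9
eef_pos: [0.611, 0.2821, 0.0208]
ee_rot: [-3.138, 0.001, 1.624]
wrist_force: [-0.4, 0.4, -0.9]
gripper_width: 1.003
gripper_force: 0.0
```

drive_tool(steps=[[[0.06,0.09,0.05],[0,0,0],0],[[0,0,0],[0,0,0],0.3],[[0,0,0],[0,0,0],0.3],[[0,0,0],[0,0,0],0.3],[[0,0,0.5],[0,0,0],0.3],[[0,0,1],[0,0,0],0.3],[[0,0,1],[0,0,0],0.3],[[0,0,1],[0,0,0],0.3],[[0,0,1],[0,0,0],0.3],[[0,0,1],[0,0,0],0.3],[[0,-1,0.3],[0,0,0],0.3],[[0,-1,0],[0,0,0],0.3],[[-0.2,-1,0],[0,0,0],0.3],[[-0.2,-1,0],[0,0,0],0.3],[[0,-1,0],[0,0,0],0.3],[[0,-1,0],[0,0,0],0.3],[[0,-1,0],[0,0,0],0.3],[[0,-1,0],[0,0,0],0.3],[[0,-1,0],[0,0,0],0.3],[[0,-1,0],[0,0,0],0.3]])

```text
time: 25.9
eef_pos: [0.6029, 0.0343, 0.1698]
ee_rot: [3.141, -0.001, 1.625]
wrist_force: [-1.2, 0.2, 0.0]
gripper_width: 0.499
gripper_force: 40.8
```

drive_tool(steps=[[[0,-1,0],[0,0,0],0.3],[[0,-0.5,0],[0,0,0],0.3],[[0,0,0],[0,0,0],0.3],[[0,0,0],[0,0,0],0.3]])

```text
time: 26.3
eef_pos: [0.6033, -0.0005, 0.1692]
ee_rot: [3.141, -0.002, 1.626]
wrist_force: [-0.3, 0.5, -0.7]
gripper_width: 0.495
gripper_force: 40.8
```

drive_tool(steps=[[[-0.06,-0.13,-1],[0,0,0],0.3],[[0,0,-1],[0,0,0],0.3],[[0,0,-1],[0,0,0],0.3],[[0,0,-1],[0,0,0],0.3],[[0,0,-1],[0,0,0],0.3],[[0,0,-0.4],[0,0,0],0.3],[[0,0,-0.1],[0,0,0],0.3],[[0,0,0],[0,0,0],0.3]])

```text
time: 27.1
eef_pos: [0.6008, -0.0024, 0.0332]
ee_rot: [-3.139, -0.004, 1.628]
wrist_force: [-5.2, 2.1, 7.9]
gripper_width: 0.496
gripper_force: 42.1
```

drive_tool(steps=[[[0,0,0],[0,0,0],-0.15],[[0,0,0],[0,0,0],-0.3],[[0,0,0],[0,0,0],-0.3],[[0,0,0.5],[0,0,0],-0.3],[[0,0,1],[0,0,0],-0.3],[[0,0,1],[0,0,0],-0.3],[[0,0,1],[0,0,0],-0.3],[[0,0,1],[0,0,0],-0.5],[[0,0,1],[0,0,0],-1],[[-0.4,1,0],[0,0,0],-1],[[-0.4,1,0],[0,0,0],-1],[[-0.4,1,0],[0,0,0],-1],[[-0.4,1,0],[0,0,0],-1],[[-0.4,1,0],[0,0,0],-1],[[-0.4,1,0],[0,0,0],-1],[[-0.4,1,0],[0,0,0],-1],[[-0.4,1,0],[0,0,0],-1],[[0,0,0],[0,0,0],-1]])

```text
time: 28.9
eef_pos: [0.521, 0.2009, 0.1701]
ee_rot: [3.14, -0.005, 1.633]
wrist_force: [-0.5, 0.9, 0.3]
gripper_width: 0.999
gripper_force: 0.0
```

```bash
python3 - <<'E'
from h import *
s=manip.get_state(); print(s["eef_pos"],s["ee_rot"])
im,c=snap("wrist","w11"); si,_=snap("side","s11"); t,_=snap("top","t11")
for b in find_pots(si,C["side"],lo=300,hi=500): print("s",*b)
for b in find_pots(im,c,lo=1500): print("w",*b)
cv2.imwrite("pics/v11.png",cv2.resize(np.vstack([t[160:310,240:480],si[180:330,240:480]]),(480,600)))
E
```

```text
[0.521  0.2009 0.1701] [ 3.1395 -0.0053  1.6334]
s [264.1 222.1] [ 19  24 399] [ 0.7635 -0.1713]
s [349.3 330.6] [ 20  22 363] [0.488  0.2756]
s [326.1 360.1] [ 21  23 404] [0.5335 0.3732]
s [367.  369.6] [ 21  24 420] [0.4452 0.3919]
s [305.6 391. ] [ 24  26 493] [0.5677 0.4627]
w [282.4 124. ] [  64   67 3357] [0.4885 0.2756]
w [111.5 149.2] [ 125   77 7094] [0.3628 0.2497]
w [402.3 335.1] [  172   151 17341] [0.5965 0.1099]
w [511.4 431.7] [  82  109 1911] [0.7093 0.0166]
w [100.9 415.9] [  84   57 2951] [0.3322 0.0109]
```

View pics/v11.png

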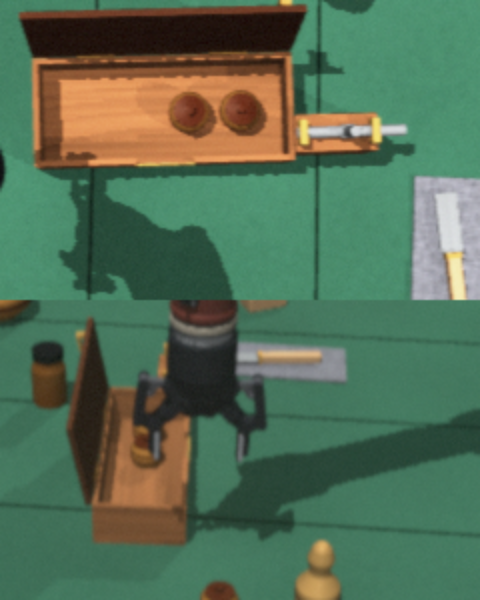

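Two pots stand upright in the case at (191,111) and (241,110). Next is the pot at world (.488,.2755).

drive_tool(steps=[[[-0.5,1,0],[0,0,0],-1],[[-0.5,1,0],[0,0.03,-0.06],-1],[[-0.32,1,0],[0,0,0],-1],[[0,0,-1],[0,0,0],-1],[[0,0,-1],[0,0,0],-1],[[0,0,-1],[0,0,0],-1],[[0,0,-1],[0,0,0],-1],[[0,0,-1],[0,0,0],-1],[[0,0,-0.6],[0,0,0],-1],[[0,0,-0.3],[0,0,0],-1],[[0,0,0],[0,0,0],-1]])

```text
time: 30.15
eef_pos: [0.4895, 0.2683, 0.021]
ee_rot: [-3.137, 0.0, 1.614]
wrist_force: [-0.3, 0.4, 0.2]
gripper_width: 0.994
gripper_force: 0.0
```

drive_tool(steps=[[[-0.05,0.28,0.03],[0,0,0],-1],[[0,0,0],[0,0,0],0],[[0,0,0],[0,0,0],0.3],[[0,0,0],[0,0,0],0.3],[[0,0,0],[0,0,0],0.3],[[0,0,0.5],[0,0,0],0.3],[[0,0,1],[0,0,0],0.3],[[0,0,1],[0,0,0],0.3],[[0,0,1],[0,0,0],0.3],[[0,0,1],[0,0,0],0.3],[[0.5,-1,0.5],[0,0,0],0.3],[[0.5,-1,0],[0,0,0],0.3],[[0.5,-1,0],[0,0,0],0.3],[[0.5,-1,0],[0,0,0],0.3],[[0.5,-1,0],[0,0,0],0.3],[[0.5,-1,0],[0,0,0],0.3],[[0.5,-1,0],[0,0,0],0.3],[[0.5,-1,0],[0,0,0],0.3],[[0.36,-0.9,0],[0,0,0],0.3],[[0,0,0],[0,0,0],0.3]])

```text
time: 32.15
eef_pos: [0.5977, 0.0482, 0.1482]
ee_rot: [-3.139, 0.004, 1.608]
wrist_force: [-0.8, -1.0, -0.7]
gripper_width: 0.498
gripper_force: 40.8
```

drive_tool(steps=[[[0.04,0.2,-0.4],[0,0,0.08],0.3],[[0,0,-1],[0,0,0],0.3],[[0,0,-1],[0,0,0],0.3],[[0,0,-1],[0,0,0],0.3],[[0,0,-0.9],[0,0,0],0.3],[[0,0,-0.3],[0,0,0],0.3],[[0,0,0],[0,0,0],0.3]])

```text
time: 32.85
eef_pos: [0.5964, 0.0616, 0.0321]
ee_rot: [-3.135, -0.003, 1.631]
wrist_force: [0.9, 0.3, -0.6]
gripper_width: 0.499
gripper_force: 40.8
```

drive_tool(steps=[[[0.08,-0.24,0.05],[0,0,0],0.3],[[0,0,-0.06],[0,0,0],0.3],[[0,0,0],[0,0,0],0.3]])

```text
time: 33.15
eef_pos: [0.5973, 0.0531, 0.0317]
ee_rot: [-3.132, -0.001, 1.628]
wrist_force: [-5.0, -0.5, 0.4]
gripper_width: 0.5
gripper_force: 41.0
```

drive_tool(steps=[[[0,0,0],[0,0,0],-0.15],[[0,0,0],[0,0,0],-0.3],[[0,0,0],[0,0,0],-0.3],[[0,0,0.5],[0,0,0],-0.3],[[0,0,1],[0,0,0],-0.3],[[0,0,1],[0,-0.06,0],-0.3],[[0,0,1],[0,0,0],-0.3],[[0,0,1],[0,0,0],-0.5],[[0,0,1],[0,0,0],-1],[[0,1,0],[0,0,0],-1],[[-0.2,1,0],[0,0,0],-1],[[-0.3,1,0],[0,0,0],-1],[[-0.3,1,0],[0,0,0],-1],[[-0.3,1,0],[0,0,0],-1],[[-0.3,1,0],[0,0,0],-1],[[-0.3,1,0],[0,0,0],-1],[[-0.3,1,0],[0,0,0],-1],[[-0.3,1,0],[0,0,0],-1],[[-0.3,1,0],[0,0,0],-1],[[0,0,0],[0,0,0],-1]])

```text
time: 35.15
eef_pos: [0.5334, 0.3098, 0.1708]
ee_rot: [3.135, -0.006, 1.636]
wrist_force: [0.2, 0.1, -0.3]
gripper_width: 1.001
gripper_force: 0.0
```

```bash
python3 - <<'E'
from h import *
s=manip.get_state(); print(s["eef_pos"],s["ee_rot"])
im,c=snap("wrist","w12")
for b in find_pots(im,c,lo=1500): print("w",*b)
E
```

```text
[0.5334 0.3098 0.1708] [ 3.1346 -0.0061  1.6361]
w [385.2  20.7] [  70   49 2812] [0.5689 0.4565]
w [520.2  80.5] [ 139   99 8668] [0.6689 0.4252]
w [204.8 106.8] [  68   68 3613] [0.4452 0.3927]
w [326.6 143.7] [  62   65 3192] [0.5346 0.3727]
w [105.9 297.5] [ 112   93 6268] [0.3611 0.238 ]
w [511.7 431.5] [  80  107 2054] [0.7242 0.1252]
w [379.6 393.9] [ 130   41 3474] [0.597  0.1586]
w [ 99.4 416. ] [  84   56 3082] [0.3448 0.1196]
```

drive_tool(steps=[[[0,1,0],[0,0.04,-0.06],-0.6],[[0,1,0],[0,0,0],-0.6],[[0,0.54,0],[0,0,0],-0.6],[[0,0,-1],[0,0,0],-0.6],[[0,0,-1],[0,0,0],-0.6],[[0,0,-1],[0,0,0],-0.6],[[0,0,0],[0,0,0],-0.6]])

```text
time: 35.9
eef_pos: [0.5332, 0.3639, 0.0914]
ee_rot: [-3.134, 0.004, 1.617]
wrist_force: [-0.6, -0.1, -0.5]
gripper_width: 0.801
gripper_force: 0.0
```

drive_tool(steps=[[[0.02,0.36,0],[0,0,0],-0.6],[[0,0,-1],[0,0,0],-0.6],[[0,0,-1],[0,0,0],-0.6],[[0,0,-0.75],[0,0,0],-0.6],[[0,0,0],[0,0,0],-0.6],[[0,0,0],[0,0,0],-0.6]])

```text
time: 36.5
eef_pos: [0.5364, 0.3766, 0.0275]
ee_rot: [3.14, -0.002, 1.619]
wrist_force: [0.1, 0.7, 0.2]
gripper_width: 0.798
gripper_force: 0.0
```

drive_tool(steps=[[[-0.08,-0.13,-0.2],[0,0,0],-0.6],[[0,0,0],[0,0,0],0],[[0,0,0],[0,0,0],0.3],[[0,0,0],[0,0,0],0.3],[[0,0,0],[0,0,0],0.3],[[0,0,0.5],[0,0,0],0.3],[[0,0,1],[0,0,0],0.3],[[0,0,1],[0,0,0],0.3],[[0,0,1],[0,0,0],0.3],[[0,0,1],[0,0,0],0.3],[[0.3,-1,0.5],[0,0,0],0.3],[[0.3,-1,0],[0,0,0],0.3],[[0.3,-1,0],[0,0,0],0.3],[[0.3,-1,0],[0,0,0],0.3],[[0.3,-1,0],[0,0,0],0.3],[[0.3,-1,0],[0,0,0],0.3],[[0.3,-1,0],[0,0,0],0.3],[[0.3,-1,0],[0,0,0],0.3],[[0,-1,0],[0,0,0],0.3],[[0,-1,0],[0,0,0],0.3]])

```text
time: 38.5
eef_pos: [0.5932, 0.1214, 0.1462]
ee_rot: [-3.141, -0.001, 1.619]
wrist_force: [0.8, 0.1, -1.0]
gripper_width: 0.495
gripper_force: 40.8
```

drive_tool(steps=[[[0,-0.6,0],[0,0,0],0.3],[[0,0,0],[0,0,0],0.3],[[0,0,0],[0,0,0],0.3]])

```text
time: 38.8
eef_pos: [0.5931, 0.1088, 0.146]
ee_rot: [-3.14, -0.002, 1.62]
wrist_force: [-0.3, -0.1, -1.3]
gripper_width: 0.495
gripper_force: 40.8
```

drive_tool(steps=[[[0.1,-0.05,-0.5],[0,0,0],0.3],[[0,0,-1],[0,0,0],0.3],[[0,0,-1],[0,0,0],0.3],[[0,0,-1],[0,0,0],0.3],[[0,0,-0.8],[0,0,0],0.3],[[0,0,0],[0,0,0],0.3],[[0,0,-0.2],[0,0,0],0.3],[[0,0,0],[0,0,0],0.3]])

```text
time: 39.6
eef_pos: [0.5954, 0.1069, 0.0333]
ee_rot: [-3.14, -0.001, 1.62]
wrist_force: [-0.4, 0.2, -0.8]
gripper_width: 0.496
gripper_force: 40.8
```

drive_tool(steps=[[[0,0,-0.05],[0,0,0],0.3],[[0,0,0],[0,0,0],-0.15],[[0,0,0],[0,0,0],-0.3],[[0,0,0],[0,0,0],-0.3],[[0,0,0.5],[0,0,0],-0.3],[[0,0,1],[0,0,0],-0.3],[[0,0,1],[0,0,0],-0.3],[[0,0,1],[0,0,0],-0.3],[[0,0,1],[0,0,0],-0.3],[[0,0,1],[0,0,0],-0.3],[[0,0,1],[0,0,0],-0.3],[[-0.5,-1,1],[0,0,0],1],[[-1,-1,0.5],[0,0,0],1],[[-1,-1,0],[0,0,0],1],[[-1,-1,0],[0,0,0],1],[[0,-1,0],[0,0,0],1],[[0,-1,0],[0,0,0],1],[[0,0,0],[0,0,0],1]])

```text
time: 41.4
eef_pos: [0.5089, -0.049, 0.234]
ee_rot: [3.138, 0.003, 1.611]
wrist_force: [-0.5, -1.1, -0.4]
gripper_width: 0.001
gripper_force: 0.0
```

```bash
python3 - <<'E'
from h import *
s=manip.get_state(); print(s["eef_pos"],s["ee_rot"])
im,c=snap("wrist","w13"); si,_=snap("side","s13"); t,_=snap("top","t13")
for b in find_pots(si,C["side"],lo=300,hi=500): print("s",*b)
cv2.imwrite("pics/v13.png",cv2.resize(np.hstack([im,t]),(800,300)))
E
```

```text
[ 0.5089 -0.049   0.234 ] [3.1381 0.0031 1.6108]
s [264.1 222.1] [ 19  24 397] [ 0.7637 -0.1712]
s [367.  369.6] [ 21  24 416] [0.4453 0.392 ]
s [305.7 391.1] [ 23  26 484] [0.5675 0.4629]
```

View pics/v13.png

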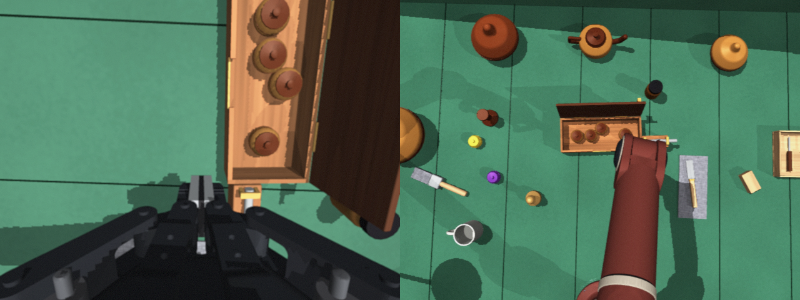

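All four pots stand upright in the case with their knobs up, at (272,15), (270,54), (286,82) and (263,142) in the left view. The knife is on its mat. Now I'll go behind the cover.

drive_tool(steps=[[[0,0.5,0.6],[0,0,0],1],[[1,0.5,0],[0,0,0],1],[[1,0.5,0],[0,0,0],1],[[1,0.5,0],[0,0,0],1],[[1,0.5,0],[0,0,0],1],[[1,0.3,0],[0,0,0],1],[[1,0,0],[0,0,0],1],[[1,0,0],[0,0,0],1],[[1,0,0],[0,0,0],1],[[0.25,0,0],[0,0,0],1],[[0,0,0],[0,0,0],1],[[0,0,0],[0,0,0],1]])

```text
time: 42.75
eef_pos: [0.7135, 0.0271, 0.2469]
ee_rot: [-3.139, -0.001, 1.62]
wrist_force: [-0.9, -0.6, -0.4]
gripper_width: 0.001
gripper_force: 0.0
```

drive_tool(steps=[[[0.16,-0.2,-1],[0,0,0],1],[[0,0,-1],[0,0,0],1],[[0,0,-1],[0,0,0],1],[[0,0,-0.12],[0,0,0],1],[[-0.45,0,0],[0,0,0],1],[[-0.45,0,0],[0,0,0],1],[[-0.47,0,0.06],[0,0,0],1],[[-0.47,0,0.06],[0,0,0],1],[[-0.47,0,-0.05],[0,0,0],1],[[-0.47,0,-0.05],[0,0,0],1],[[-0.44,0,-0.17],[0,0,0],1],[[-0.44,0,-0.17],[0,0,0],1],[[0,0,0],[0,0,0],1]])

```text
time: 44.05
eef_pos: [0.6262, 0.021, 0.1629]
ee_rot: [-3.141, -0.001, 1.619]
wrist_force: [-0.1, 0.3, -0.6]
gripper_width: -0.003
gripper_force: 0.0
```

```bash
python3 - <<'E'
from h import *
s=manip.get_state(); print(s["eef_pos"],s["ee_rot"],s["wrist_force"])
si,_=snap("side","s14"); cv2.imwrite("pics/v14.png",cv2.resize(si[140:310,210:450],(480,340)))
E
```

```text
[0.6262 0.021  0.1629] [-3.1414 -0.0007  1.6186] [-0.064   0.2946 -0.5702]
```

View pics/v14.png

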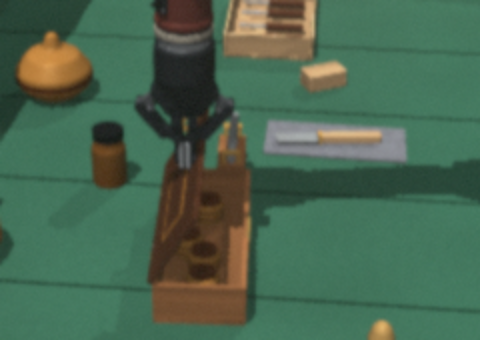

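The cover is swinging shut ahead of the fingers, its edge at (203,150), and the pots below are upright. I'll continue the arc.

drive_tool(steps=[[[-0.39,0,-0.27],[0,0,0],1],[[-0.39,0,-0.27],[0,0,0],1],[[-0.31,0,-0.36],[0,0,0],1],[[-0.31,0,-0.36],[0,0,0],1],[[-0.21,0,-0.43],[0,0,0],1],[[-0.21,0,-0.43],[0,0,0],1],[[-0.1,0,-0.47],[0,0,0],1],[[-0.05,0,-0.45],[0,0,0],1],[[0,0,0],[0,0,0],1]])

```text
time: 45.0
eef_pos: [0.578, 0.0213, 0.0851]
ee_rot: [-3.141, -0.001, 1.619]
wrist_force: [-1.1, -0.1, 3.6]
gripper_width: 0.0
gripper_force: 1.6
```

drive_tool(steps=[[[0,0,-0.06],[0,0,0],1],[[0,0,-0.06],[0,0,0],1],[[0,0,0],[0,0,0],1]])

```text
time: 45.3
eef_pos: [0.5781, 0.0212, 0.085]
ee_rot: [-3.141, -0.002, 1.619]
wrist_force: [-5.6, -0.5, 20.3]
gripper_width: -0.003
gripper_force: 10.0
```

drive_tool(steps=[[[0,0,1],[0,0,0],1],[[0,0,1],[0,0,0],1],[[0,0,1],[0,0,0],1],[[0,0,1],[0,0,0],1],[[-0.5,-1,0.3],[0,0,0],1],[[-1,-1,0],[0,0,0],1],[[-1,-1,0],[0,0,0],1],[[0,-1,0],[0,0,0],1],[[0,-1,0],[0,0,0],1],[[0,-1,0],[0,0,0],1],[[0,-1,0],[0,0,0],1],[[0,-1,0],[0,0,0],1],[[0,-1,0],[0,0,0],1],[[0,-1,0],[0,0,0],1],[[0,0,0],[0,0,0],1]])

```text
time: 46.8
eef_pos: [0.5144, -0.2336, 0.1893]
ee_rot: [-3.14, 0.003, 1.612]
wrist_force: [-0.8, 0.2, 1.0]
gripper_width: 0.004
gripper_force: 0.0
```

```bash
python3 - <<'E'
from h import *
s=manip.get_state(); print(s["eef_pos"],s["ee_rot"])
im,c=snap("wrist","w15"); si,_=load("s7"); t,_=load("t11")
P=np.array([.580,-.1733,.118]); print("pred px",[proj(k,P) for k in(c,C["top"],C["side"])])
print("top dot",plane(C["top"],(414,225.5),.118))
# steel mask near the predictions
out=[]
for n,I,k,rad in(("w",im,c,70),("t",t,C["top"],14),("s",si,C["side"],22)):
    u,v=proj(k,P).astype(int); y0,x0=max(v-rad,0),max(u-rad,0); R=cv2.cvtColor(I[y0:v+rad,x0:u+rad],cv2.COLOR_BGR2HSV).astype(int)
    m=(R[...,1]<60)&(R[...,2]>60); b,_=blobs(m,8)
    for ce,st in b: print(n,ce+[x0,y0],st[:4]+[x0,y0,0,0],st[4])
A=cv2.resize(im[0:300,150:550],(533,400)); B=cv2.resize(si[185:235,300:350],(250,250),interpolation=2); D=cv2.resize(t[205:245,370:450],(283,150),interpolation=2)
R=np.zeros((400,283,3),np.uint8); R[:250,:250]=B; R[250:]=D
cv2.imwrite("pics/v15.png",np.hstack([A[:,:517],R]))
E
```

```text
[ 0.5144 -0.2336  0.1893] [-3.1401  0.003   1.6123]
pred px [array([450.4722, 155.5839]), array([420.361 , 222.9945]), array([325.9624, 195.2458])]
top dot [ 0.5747 -0.1606  0.118 ]
w [433.4104 134.6791] [418  85  41  98] 2166
w [425.4288 210.4692] [416 197  20  28] 520
t [415.0254 225.161 ] [406 222  20   7] 118
t [431.7143 224.4286] [430 222   4   6] 21
s [326.2892 204.6867] [324 195   6  20] 83
s [344.2703 208.6892] [342 200   5  17] 74
```

```bash
python3 - <<'E'
from h import *
im,c=load("w15")
for z in(.118,.098,.079): print(z,proj(c,np.array([.580,-.1733,z])))
R=cv2.cvtColor(im[75:230,400:480],cv2.COLOR_BGR2HSV).astype(int); m=(R[...,1]<60)&(R[...,2]>60)
for r in range(0,155,6): xs=np.where(m[r])[0]; print(r+75,(xs.min()+400,xs.max()+400,len(xs)) if len(xs) else None, end="; ")
print()
for (u,v,z) in[(457,150,.118)]: print(plane(c,(u,v),z))
E
```

```text
0.118 [450.4722 155.5839]
0.098 [438.7901 153.5515]
0.079 [429.5113 151.9372]
75 (np.int64(425), np.int64(445), 21); 81 (np.int64(425), np.int64(444), 20); 87 (np.int64(424), np.int64(461), 21); 93 (np.int64(424), np.int64(443), 20); 99 (np.int64(424), np.int64(460), 20); 105 (np.int64(423), np.int64(442), 20); 111 (np.int64(423), np.int64(441), 19); 117 (np.int64(422), np.int64(458), 21); 123 (np.int64(422), np.int64(440), 19); 129 (np.int64(422), np.int64(440), 19); 135 (np.int64(419), np.int64(452), 34); 141 (np.int64(419), np.int64(458), 28); 147 (np.int64(418), np.int64(458), 32); 153 (np.int64(418), np.int64(455), 38); 159 (np.int64(420), np.int64(438), 19); 165 (np.int64(420), np.int64(437), 18); 171 (np.int64(419), np.int64(453), 20); 177 (np.int64(419), np.int64(436), 18); 183 None; 189 None; 195 None; 201 (np.int64(417), np.int64(435), 19); 207 (np.int64(417), np.int64(434), 18); 213 (np.int64(417), np.int64(434), 18); 219 (np.int64(416), np.int64(434), 19); 225 (np.int64(416), np.int64(433), 18); 
[ 0.583  -0.1703  0.118 ]
```

drive_tool(steps=[[[0.9,0.3,0],[0,0,0.06],1],[[0.9,0.3,0],[0,0,0],1],[[0.8,0.3,0],[0,0,0],1],[[0,0,-1],[0,0,0],1],[[0,0,-1],[0,0,0],1],[[0,0,-1],[0,0,0],1],[[0,0,0],[0,0,0],1],[[0,0,0],[0,0,0],1]])

```text
time: 47.65
eef_pos: [0.5804, -0.2049, 0.1145]
ee_rot: [-3.14, -0.002, 1.629]
wrist_force: [0.7, -0.1, 0.1]
gripper_width: 0.001
gripper_force: 0.0
```

drive_tool(steps=[[[-0.02,0.3,0],[0,0,0],1],[[-0.02,0.3,0],[0,0,0],1],[[-0.02,0.3,0],[0,0,0],1],[[-0.02,0.3,0],[0,0,0],1],[[-0.02,0.3,0],[0,0,0],1],[[0,0,0],[0,0,0],1]])

```text
time: 48.25
eef_pos: [0.5778, -0.1669, 0.1148]
ee_rot: [-3.14, -0.002, 1.63]
wrist_force: [0.5, 0.8, 0.2]
gripper_width: -0.001
gripper_force: 0.0
```

drive_tool(steps=[[[-0.01,0.2,0],[0,0,0],1],[[-0.01,0.2,0],[0,0,0],1]])

```text
time: 48.45
eef_pos: [0.5769, -0.1593, 0.1146]
ee_rot: [-3.14, 0.0, 1.627]
wrist_force: [0.4, -2.0, 1.4]
gripper_width: -0.0
gripper_force: 0.8
```

```bash
python3 - <<'E'
from h import *
s=manip.get_state(); print(s["eef_pos"],s["wrist_force"])
im,c=snap("wrist","w16"); si,_=snap("side","s16")
for y in(-.168,-.150,-.133):
  for z in(.118,.079): print(y,z,proj(c,np.array([.579,y,z])),proj(C["side"],np.array([.579,y,z])))
R=cv2.cvtColor(si[180:240,300:350],cv2.COLOR_BGR2HSV).astype(int); b,_=blobs((R[...,1]<60)&(R[...,2]>60),8)
for ce,st in b: print(ce+[300,180],st[:4]+[300,180,0,0],st[4])
R=cv2.cvtColor(im[0:330,380:500],cv2.COLOR_BGR2HSV).astype(int) if 0 else cv2.cvtColor(im[0:330,240:420],cv2.COLOR_BGR2HSV).astype(int); b,_=blobs((R[...,1]<60)&(R[...,2]>60),60)
for ce,st in b: print("w",ce+[240,0],st[:4]+[240,0,0,0],st[4])
E
```

```text
[ 0.5769 -0.1593  0.1146] [ 0.4361 -2.0079  1.4419]
-0.168 0.118 [324.0107 347.153 ] [326.1598 196.1577]
-0.168 0.079 [323.7208 301.5388] [325.9484 207.9655]
-0.15 0.118 [326.8799 303.5692] [325.6434 199.2301]
-0.15 0.079 [325.9491 266.2689] [325.4369 211.1066]
-0.133 0.118 [329.7889 259.3831] [325.1467 202.1853]
-0.133 0.079 [328.1732 231.066 ] [324.9451 214.1273]
[326.2871 203.3069] [324 195   7  19] 101
[345.8527 208.7907] [342 200   8  18] 129
[324.5882 224.1176] [323 222   4   5] 17
w [329.8416 134.297 ] [316 131  28   8] 202
w [328.7316 180.2056] [315 164  29  34] 924
w [324.4817 273.4194] [301 217  43 113] 3407
```

drive_tool(steps=[[[-0.01,0.2,0],[0,0,0],1],[[-0.01,0.2,0],[0,0,0],1],[[-0.01,0.2,0],[0,0,0],1]])

```text
time: 48.85
eef_pos: [0.5765, -0.1533, 0.1148]
ee_rot: [3.14, 0.014, 1.623]
wrist_force: [1.8, -19.0, -6.1]
gripper_width: -0.002
gripper_force: 9.5
```

drive_tool(steps=[[[-0.01,0.2,0],[0,0,0],1],[[-0.01,0.2,0],[0,0,0],1]])

```text
time: 49.05
eef_pos: [0.5762, -0.1525, 0.1151]
ee_rot: [3.137, 0.028, 1.617]
wrist_force: [3.1, -32.3, -11.7]
gripper_width: -0.001
gripper_force: 15.5
```

drive_tool(steps=[[[0,-0.4,0],[0,0,0],1],[[0,-0.8,0],[0,0,0],1],[[0,0,1],[0,0,0],1],[[0,0,1],[0,0,0],1],[[0.8,0.4,0],[0,0,0],1],[[0.8,0.8,0],[0,0,0],1],[[0,0,0],[0,0,0],1],[[0,0,0],[0,0,0],1]])

```text
time: 49.85
eef_pos: [0.6155, -0.1321, 0.1638]
ee_rot: [-3.138, -0.002, 1.63]
wrist_force: [-0.3, -0.1, -0.8]
gripper_width: -0.001
gripper_force: 0.0
```

```bash
python3 - <<'E'
from h import *
s=manip.get_state(); print(s["eef_pos"],s["ee_rot"])
si,_=snap("side","s17"); im,c=snap("wrist","w17")
for n,k in(("w",c),("s",C["side"])): print(n,[proj(k,np.array([.578,-.136,z])).round() for z in(.118,.079)])
R=cv2.cvtColor(si[180:240,310:340],cv2.COLOR_BGR2HSV).astype(int); b,_=blobs((R[...,1]<60)&(R[...,2]>60),8)
for ce,st in b: print(ce+[310,180],st[:4]+[310,180,0,0],st[4])
E
```

```text
[ 0.6155 -0.1321  0.1638] [-3.1384 -0.002   1.6303]
w [array([247., 277.]), array([260., 253.])]
s [array([326., 202.]), array([325., 214.])]
[312.4648 188.4225] [310 183   6  12] 71
[326.15 206.75] [324 201   6  13] 60
[324.6818 224.3636] [323 222   5   6] 22
```

drive_tool(steps=[[[0,-0.4,0],[0,0,0],1],[[0,0,-1],[0,0,0],1],[[0,0,-0.48],[0,0,0],1],[[0,0,0],[0,0,0],1],[[-0.35,0,0],[0,0,0],1],[[-0.35,0,0],[0,0,0],1],[[-0.35,0,0.02],[0,0,0],1],[[-0.35,0,-0.07],[0,0,0],1],[[-0.32,0,-0.16],[0,0,0],1],[[-0.27,0,-0.23],[0,0,0],1],[[0,0,0],[0,0,0],1]])

```text
time: 51.05
eef_pos: [0.5643, -0.144, 0.1158]
ee_rot: [-3.137, -0.001, 1.627]
wrist_force: [0.6, -1.3, -0.4]
gripper_width: 0.002
gripper_force: 0.2
```

drive_tool(steps=[[[-0.2,0,-0.29],[0,0,0],1],[[-0.15,0,-0.33],[0,0,0],1],[[-0.1,0,-0.1],[0,0,0],1],[[0,0,0],[0,0,0],1]])

```text
time: 51.45
eef_pos: [0.5564, -0.144, 0.0994]
ee_rot: [3.139, 0.0, 1.628]
wrist_force: [1.3, -0.3, 7.1]
gripper_width: 0.0
gripper_force: 3.9
```

```bash
python3 - <<'E'
from h import *
s=manip.get_state(); print(s["eef_pos"],s["ee_rot"],s["wrist_force"])
E
```

```text
[ 0.5564 -0.144   0.0994] [3.1391 0.0001 1.6278] [ 1.3285 -0.3237  7.1268]
```

drive_tool(steps=[[[-0.4,0,0.05],[0,0,0],1],[[0,0,-0.1],[0,0,0],1],[[0,0,-0.1],[0,0,0],1],[[0,0,0],[0,0,0],1]])

```text
time: 51.85
eef_pos: [0.5459, -0.1446, 0.0988]
ee_rot: [3.139, -0.0, 1.627]
wrist_force: [-4.2, 1.1, 27.7]
gripper_width: -0.001
gripper_force: 13.5
```

drive_tool(steps=[[[0,0,0.6],[0,0,0],1],[[0,0,1],[0,0,0],1],[[0,0,1],[0,0,0],1],[[0,0,1],[0,0,0],1],[[0,0,1],[0,0,0],1],[[-1,-0.5,0],[0,0,0],1],[[-1,-0.5,0],[0,0,0],1],[[-1,-0.5,0],[0,0,0],1],[[0,0,0],[0,0,0],1],[[0,0,0],[0,0,0],1]])

```text
time: 52.85
eef_pos: [0.4687, -0.1809, 0.2089]
ee_rot: [-3.138, -0.002, 1.627]
wrist_force: [-0.1, 1.1, 0.3]
gripper_width: 0.001
gripper_force: 0.0
```

```bash
python3 - <<'E'
from h import *
im,c=snap("wrist","w18"); si,_=snap("side","s18"); t,_=snap("top","t18")
print(manip.get_state()["eef_pos"])
A=cv2.resize(im[:360,200:600],(444,400)); B=cv2.resize(si[160:400,230:450],(356,388)); B=cv2.copyMakeBorder(B,0,12,0,0,0)
D=cv2.resize(t[130:350],(582,200)); D=cv2.copyMakeBorder(D,0,0,0,218,0)
cv2.imwrite("pics/v18.png",np.vstack([np.hstack([A,B]),D]))
E
```

```text
[ 0.4704 -0.1803  0.2092]
```

View pics/v18.png

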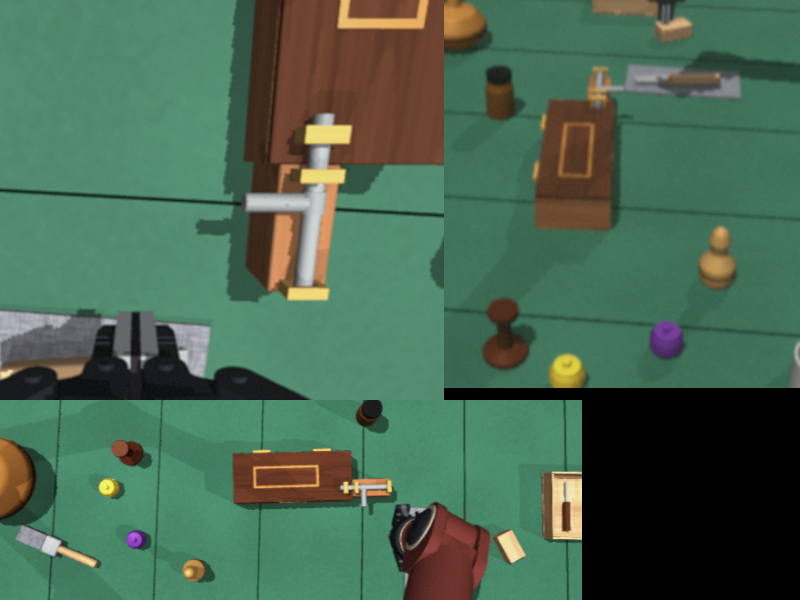

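The cover is shut, the bolt is through its keeper at (325,135), and the handle is fully down at (250,202). The knife is on its mat at (685,80), the bystanders are in place, and the gripper touches nothing, so I'm handing in.

```bash
python3 -c "
from cell import manip
print(manip.hand_in())"
```

```text
the job is handed in; nothing more can be done
None
```

The job is handed in at about 53 s of the 208 s allowed: all four pots stood upright in the case, the cover is shut, the bolt is home and locked, the knife is back on its mat, and the bottle gourd, jar and candlestick were not touched.

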